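Flip the rinsed rack cover rim-down onto the drying mat

ROBOT

A 6-joint arm with a two-finger parallel gripper is mounted at the origin on the work surface. World frame = base frame: x ahead of the robot, y to its left, z up, the work surface at z = 0. Lengths are in m, angles in rad, forces in N, time in s.
With the tool pointing down it reaches from about 0.325 to 0.925 m from the base axis. Payload 3.1 kg.
Tool frame: the origin (TCP) lies midway between the tips of the shut fingers; the grasp point (between the pads) lies 19 mm behind it (arm.grip_depth is the distance from the TCP to the grasp point, in m); z points along the fingers, y is the direction in which the jaws open and shut (so a half turn about z gives the same grasp; the last joint's range is limited). The gripper opens to 85 mm and grips with 20 to 120 N. Pads are 22 mm wide; open, the fingers measure 114 mm over their backs; the gripper's body (76 mm by 85 mm) begins 54 mm behind the grasp point. The pads swing forward as they close: fully open they stand 13 mm farther back than shut.
Start: joints at [1.019, 0.217, 1.613, -0, 1.311, -0.112], TCP at [0.266, 0.566, 0.231] pointing down, gripper open.
Joint ranges: [-2.75, 2.75], [-0.78, 2.1], [0.31, 2.55], [-1.13, 4.27], [0.13, 2.63], [-2.58, 2.58]. Speed limits (rad/s): [2.79, 2.79, 3.14, 3.14, 3.14, 3.14].

INTERFACE

Orientations are given as a unit quaternion [x, y, z, w].
In Python, from workcell import arm gives the robot as it stands.
- The arm moves only by the shell command python3 -m pendant 'ROWS' [FORCE]. ROWS is JSON, a list of rows, each a list of 7 numbers: the turn, a rotation vector about the tool's x, y, z in degrees, then the shift along the tool's x, y, z in cm, then the closure, from 0 (fully open) to 1 (shut). A call has 1 to 12 rows; each row is the pose to reach, as a shift and turn from the pose commanded when the call began, along the tool's axes at that moment; what a row does not reach only later rows make up. A row lasts 1/12 s, in which the tool goes at most 41.7 mm and 7.16 degrees, less where a joint would pass 70% of its speed; a pose out of reach is approached as far as the arm can. A call with a gripper value outside its range is refused whole. The fingers move at their own pace and stop on an object; FORCE is the grip in N (left out, the last holds). Time passes only in rows, so rows that repeat a pose let the fingers close. It gives the time, the measured TCP pose, the force and the opening at its end, in the units of the state.
- arm.sense(): the state, without advancing time (a new reading comes with each control period).
- arm.get_image(name): name is "side" or "top"; returns the picture (400x640x3 uint8, red, green, blue); there is no depth.
- arm.camera_info(name): a dict with "fx", "fy", "cx", "cy" (pixels), "dist" ([k1, k2, p1, p2, k3] as OpenCV has them; the pictures are not rectified), "R" (3x3) and "t" (3): a world point X has camera coordinates R X + t. Camera axes: x right, y down, z forward; pixel columns grow to the right and rows downward; lengths in m; the calibration is good to about 2 mm. A picture is of the moment at which its call begins. camera_info takes no time and is no camera call.
- arm.close_job(): hands the job in, once; it reports no verdict.
Trained networks look in the newest picture that a camera, given by its name, has taken for a name from the list of things; names that differ only in an ending like _2 or _b are one class to them, and where a whole thing is asked for, a point or a joint stands for the part that bears it (a point fixed in the world has none). Each returns a list of dicts, best first, with "conf" (0 to 1); they miss things now and then, are a little off and sometimes report something else, mostly with a low value. They report only what shows in the picture. A call takes as long as a camera call. They do not tell look-alikes from the thing itself.
- arm.trace(target, camera): "region" (400x640 bool, what is visible of it).
- arm.tip_of(target, camera): "location" ([x, y, z] in m, in world coordinates, good to about 4 mm: a listed point, or the origin of a listed thing).
The state is a dict: "clock": time; "joint_pos": joint angles; "qvel": joint speeds; "joint_torque": joint torques, N m; "position": TCP position; "tcp_rot": TCP orientation; "ft_force": force on the tool from outside, world axes, zero at the start; "wrist_torque": the same for the moment, N m; "width": finger opening in m.
Only numpy, scipy, OpenCV 4.12 (cv2) and the standard library are available. Lean on these libraries where they do the work, as an engineer would, in place of code of your own. Each camera call takes 0.05 s, during which the arm holds its last target.

TASK

The small rack cover lying open side up on the bench must drain: push it with your fingertips against the near edge of the drying mat until it tips up and flips over onto the mat, then push it on until it lies open side down wholly on the mat. Never pick it up (one side of it always stays down), and leave the cover already draining, the beaker and the other things on the bench where they are.

Things in the scene. Friction and masses are not known exactly. Their poses are not given: they have to be found in the camera images.
- cover: the cover to flip: a shallow rigid plastic tray 66 mm (its x) by 104 mm (its y) by 20 mm high, walls 3 mm, 50 to 100 g. Its -x long side, facing away from the mat, has a 45 degree bevel 10 mm high under it, for fingertips. Origin: centre of the closed face's outside; z points out of the open side, up at the start. It starts on the bench 1 to 7 cm before the mat's near edge, long side within 0.25 rad of parallel to it
- cover_rim0 (a point): corner of the cover's open rim, at x +33, y +52, z 20 mm in the cover's frame
- cover_rim1 (a point): corner of the cover's open rim, at x +33, y -52, z 20 mm in the cover's frame
- cover_rim2 (a point): corner of the cover's open rim, at x -33, y -52, z 20 mm in the cover's frame
- cover_rim3 (a point): corner of the cover's open rim, at x -33, y +52, z 20 mm in the cover's frame
- mat: the drying mat: a black rubber slab fixed to the bench, 150 mm (its x) by 360 mm (its y) by 6 mm thick, origin at its underside's centre (z = 0). x points away from the robot; its near edge, a straight 6 mm high step, is at x = -75 mm. The middle of the mat (y within 85 mm) is empty. Pressed against this step, the cover tips when its near side is swept up by friction from the bevel; past 60 degrees, a push sends it over
- done_cover: an identical cover already draining open side down on one end of the mat, its long side along the mat's x, about 135 mm from the mat's middle; origin at the centre of its underside (the rim). Leave it
- beaker: a small glass beaker, 54 mm across and 55 mm high, standing on the other end of the mat, about 135 mm from the mat's middle; origin at the centre of its foot. Leave it
- tube_rack: a black tube rack 100 x 74 mm with small tubes, 66 mm high in all, on the bench left of the cover; origin at the centre of its underside. Leave it
- jar: an amber jar, 44 mm across and 62 mm high, on the bench right of the cover; origin at the centre of its foot. Leave it
- pipette: a hand pipette lying on the bench beyond the mat, about 275 mm long, 22 mm high; origin on the bench under it, 150 mm from its tip. Leave it
- tube50: a white capped tube, 35 mm across and 105 mm high, standing right of the mat; origin at the centre of its foot. Leave it
- pulp_bowl: a grey bowl, 130 mm across and 80 mm high, on the bench far left; origin at the centre of its foot. Leave it
Mind the look-alikes: they are no part of the job. Leave any green look-alike of the cover alone.

How it is judged:
By the outcome, as a careful person would: the job done as asked, in the order asked, and still so for the second after the job is handed in, with the robot touching nothing.
It also fails if it takes over 72 s, if anything falls off the work surface, if the arm or the gripper's body presses on something with over 40 N, if the wrist force passes 120 N, or if a joint passes its speed limit or range.

## Working session

There is one attempt and no reset: what is moved stays moved. The work goes in short steps, Python scripts to look and compute and a shell command to move; the robot and the scene stay as the last step left them, time stands still between calls to the robot, and variables do not carry over. Pictures are saved under pics/ and viewed, and the job is handed in when it is done.

```bash
mkdir -p pics; ls; python3 - <<'E'
from workcell import arm
import cv2
s=arm.sense();print(s)
for n in("top","side"):
    im=arm.get_image(n);cv2.imwrite(f"pics/{n}0.png",im[:,:,::-1])
    c=arm.camera_info(n);print(n,c)
E
```

```text
pics
{'clock': 0.0, 'joint_pos': array([ 1.01880830e+00,  2.17787279e-01,  1.61496085e+00, -2.70119775e-05,
        1.31128690e+00, -1.12214749e-01]), 'qvel': array([ 6.16678744e-05,  9.32015742e-04, -1.55574697e-03, -1.38622814e-03,
       -6.31226863e-04, -1.36467015e-03]), 'joint_torque': array([-8.41318797e-04, -3.96854353e+01, -3.03849292e+01, -3.43545889e-04,
        9.95755952e-03, -1.61848715e-05]), 'position': array([0.265642  , 0.56482189, 0.22993377]), 'tcp_rot': array([ 2.18115431e-01,  9.75922214e-01, -1.15871785e-03, -3.85808471e-04]), 'ft_force': array([0.1360786 , 0.03406688, 0.01234168]), 'wrist_torque': array([ 0.03789993,  0.00853601, -0.08637664]), 'width': 0.08536988743580899}
top {'fx': 517.3840771695709, 'fy': 517.3840771695709, 'cx': 321.79869228686863, 'cy': 199.24746354451358, 'dist': array([-0.10523558,  0.        ,  0.        ,  0.        ,  0.        ]), 'R': array([[-0.02486894, -0.99948378,  0.02034   ],
       [-0.99728229,  0.02339241, -0.06986299],
       [ 0.06935113, -0.02202214, -0.99734921]]), 't': array([0.09933467, 0.58158722, 1.31448539])}
side {'fx': 372.0187198074526, 'fy': 372.0187198074526, 'cx': 321.1043279196636, 'cy': 205.02110296938815, 'dist': array([-0.00136347,  0.        ,  0.        ,  0.        ,  0.        ]), 'R': array([[ 0.80806906, -0.58897593, -0.01147804],
       [-0.39909078, -0.53300894, -0.74607507],
       [ 0.43330236,  0.60746097, -0.6657629 ]]), 't': array([-0.39817828,  0.3204777 ,  0.60801147])}
```

View pics/top0.png

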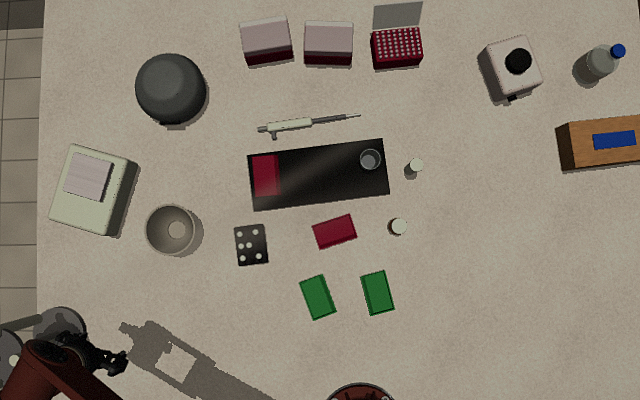

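View pics/side0.png

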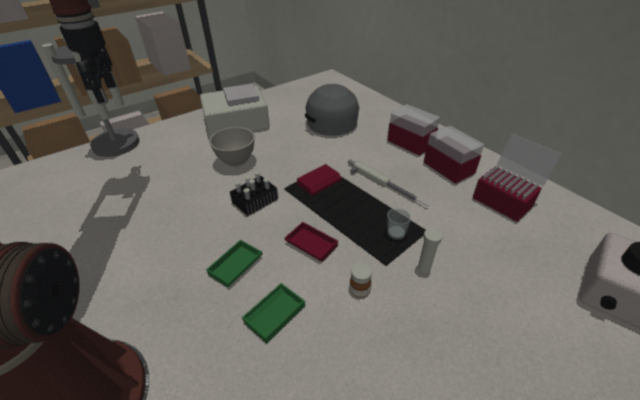

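Cover candidates in the top picture: red tray at (335,231), open side up, before the mat: the target. The red one at (265,175) on the mat is done_cover. The green ones at (318,297) and (377,292) are look-alikes.

```bash
cat > h.py <<'E'
from workcell import arm
import numpy as np, cv2
def rays(n,uv):
    c=arm.camera_info(n);K=np.array([[c['fx'],0,c['cx']],[0,c['fy'],c['cy']],[0,0,1]])
    p=cv2.undistortPoints(np.array(uv,float).reshape(-1,1,2),K,c['dist']).reshape(-1,2)
    R=np.array(c['R']);t=np.array(c['t']);o=-R.T@t
    return o,np.c_[p,np.ones(len(p))]@R
def onz(n,uv,z):
    o,d=rays(n,uv);return o+d*((z-o[2])/d[:,2])[:,None]
def proj(n,X):
    c=arm.camera_info(n);K=np.array([[c['fx'],0,c['cx']],[0,c['fy'],c['cy']],[0,0,1]])
    return cv2.projectPoints(np.array(X,float).reshape(-1,1,3),cv2.Rodrigues(np.array(c['R']))[0],np.array(c['t']),K,c['dist'])[0].reshape(-1,2)
def shot(n,f,box=None,k=1):
    im=arm.get_image(n)[:,:,::-1].copy();full=im
    if box: im=im[box[1]:box[3],box[0]:box[2]]
    if k!=1: im=cv2.resize(im,None,fx=k,fy=k,interpolation=cv2.INTER_CUBIC)
    cv2.imwrite('pics/'+f,im);return full
E
python3 - <<'E'
from h import *
np.set_printoptions(precision=4,suppress=True)
shot('top','topc.png',(240,130,440,280),4);shot('side','sidec.png',(220,140,440,300),3.6)
for n in('top','side'):
    for k in ['cover','cover_rim0','cover_rim1','cover_rim2','cover_rim3','mat','jar','beaker','done_cover']:
        r=arm.tip_of(k,n); print(n,k,[(np.round(x['location'],4),round(x['conf'],2)) for x in r[:4]])
    for k in ['cover','mat']:
        for x in arm.trace(k,n)[:4]:
            m=x['region'].astype('uint8');cs=max(cv2.findContours(m,0,2)[0],key=cv2.contourArea)
            print(n,k,x['conf'],m.sum(),cv2.boxPoints(cv2.minAreaRect(cs)).round(1).tolist())
E
```

```text
top cover [(array([ 0.3405, -0.0526,  0.0024]), 0.87), (array([ 0.5044,  0.0517, -0.0016]), 0.67), (array([ 0.477 ,  0.2683, -0.0006]), 0.34)]
top cover_rim0 [(array([0.3739, 0.1494, 0.016 ]), 0.96), (array([ 0.3834, -0.0072,  0.0176]), 0.93), (array([0.4554, 0.0927, 0.0197]), 0.92), (array([ 0.4836, -0.0034,  0.0193]), 0.88)]
top cover_rim1 [(array([0.3739, 0.1494, 0.016 ]), 0.96), (array([ 0.3834, -0.0072,  0.0176]), 0.93), (array([0.4554, 0.0927, 0.0197]), 0.92), (array([ 0.4836, -0.0034,  0.0193]), 0.88)]
top cover_rim2 [(array([0.3739, 0.1494, 0.016 ]), 0.96), (array([ 0.3834, -0.0072,  0.0176]), 0.93), (array([0.4554, 0.0927, 0.0197]), 0.92), (array([ 0.4836, -0.0034,  0.0193]), 0.88)]
top cover_rim3 [(array([0.3739, 0.1494, 0.016 ]), 0.96), (array([ 0.3834, -0.0072,  0.0176]), 0.93), (array([0.4554, 0.0927, 0.0197]), 0.92), (array([ 0.4836, -0.0034,  0.0193]), 0.88)]
top mat [(array([0.6535, 0.0911, 0.0028]), 0.82)]
top jar [(array([ 0.5126, -0.1063,  0.0013]), 0.82)]
top beaker [(array([ 0.6762, -0.0371,  0.0067]), 0.53)]
top done_cover [(array([0.6511, 0.2262, 0.0032]), 0.91
[... 1450 characters left out ...]
 0.82), (array([0.2776, 0.1173, 0.0203]), 0.77)]
side mat [(array([ 0.652 ,  0.0922, -0.0007]), 0.56)]
side jar [(array([ 0.5128, -0.1001, -0.0003]), 0.71)]
side beaker [(array([ 0.6793, -0.0428,  0.0036]), 0.6)]
side done_cover [(array([0.6492, 0.2275, 0.0077]), 0.64)]
side cover 0.8 2029 [[240.0, 319.0], [281.0, 278.0], [308.0, 305.0], [267.0, 346.0]]
side cover 0.67 1276 [[206.0, 271.0], [243.0, 234.0], [262.5, 253.5], [225.5, 290.5]]
side cover 0.56 1186 [[283.5, 240.5], [297.1000061035156, 217.3000030517578], [339.5, 242.0], [326.0, 265.20001220703125]]
side mat 0.64 4726 [[281.5, 193.0], [311.0, 150.5], [426.70001220703125, 230.60000610351562], [397.29998779296875, 273.20001220703125]]
```

View pics/topc.png

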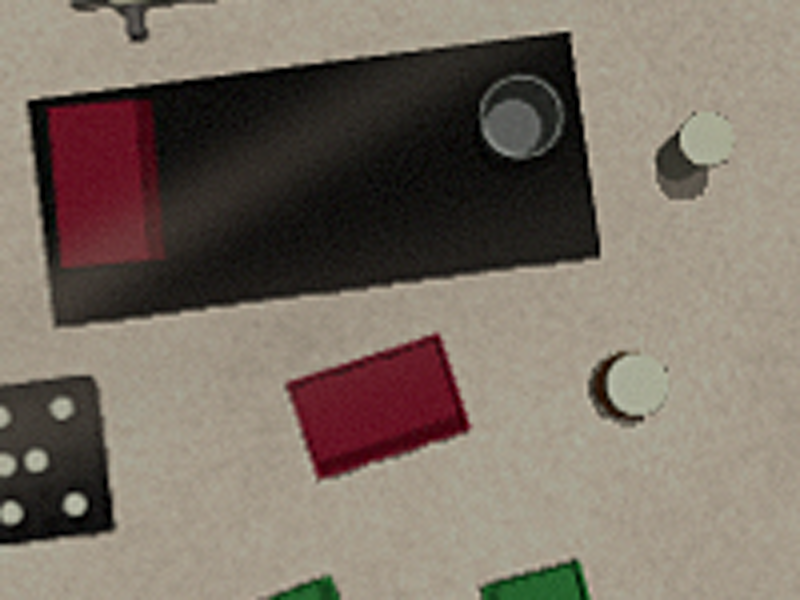

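View pics/sidec.png

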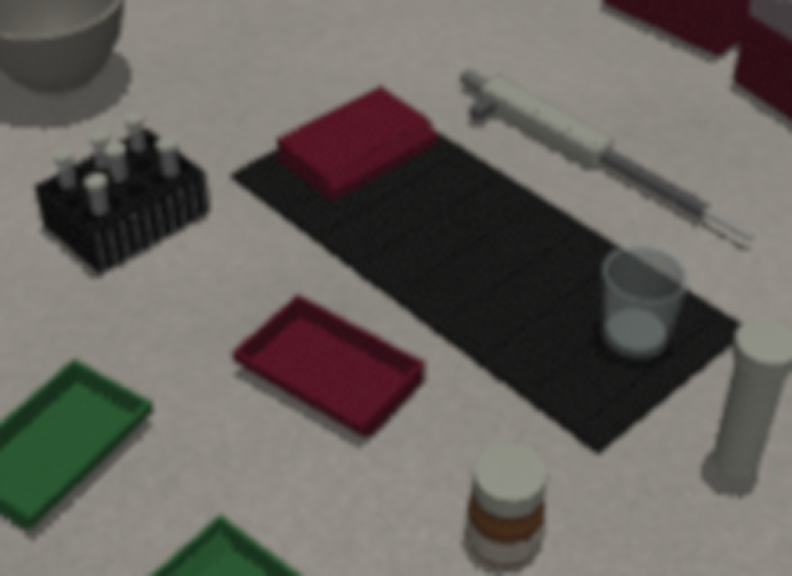

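The close crop confirms it. The red tray with rim walls visible is open side up in front of the mat, at crop (380,405), i.e. full-frame (335,231), and the jar is to its right. Next I'll fit the geometry.

```bash
cat >> h.py <<'E'
def P(*a):
    print(*[np.round(x,4).tolist() if isinstance(x,np.ndarray) else x for x in a])
def redbox(im,box):
    b=im.astype(int);m=((b[:,:,2]>60)&(b[:,:,2]>2*b[:,:,1])&(b[:,:,2]>1.5*b[:,:,0])).astype('uint8')
    mm=np.zeros_like(m);mm[box[1]:box[3],box[0]:box[2]]=m[box[1]:box[3],box[0]:box[2]]
    cs=max(cv2.findContours(mm,0,2)[0],key=cv2.contourArea)
    return cs.reshape(-1,2),cv2.boxPoints(cv2.minAreaRect(cs))
E
python3 - <<'E'
from h import *
im=arm.get_image('top')[:,:,::-1]
cs,b=redbox(im,(300,205,370,260))
P('box',b)
W=onz('top',b,0.02);P(W,W.mean(0))
W=onz('top',np.array(cs),0.02)[:,:2].astype('float32');print(cv2.minAreaRect(W))
# mat near edge at z=.006: crop corners
uv=np.array([[57,326],[599,258],[570,33],[28,101]])/4+[240,130]
M=onz('top',uv,0.006);P(M,M.mean(0))
e=M[1]-M[0];print('edge angle (y dir)',np.arctan2(e[0],-e[1]))
# cover corners by hand
uv=np.array([[319,478],[468,431],[438,335],[288,383]])/4+[240,130]
C=onz('top',uv,0.02);P(C,C.mean(0));P('sides',np.linalg.norm(np.roll(C,-1,0)-C,axis=1))
e2=C[1]-C[0];print(np.arctan2(e2[0],-e2[1]))
n=np.array([-e[1],e[0]])/np.linalg.norm(e[:2]);P('n',n,'dist to edge',(C[:,:2]-M[0,:2])@n)
uv=np.array([[363,438],[424,368],[297,297],[233,355]])/3.6+[220,140]
C=onz('side',uv,0.02);P('side',C,C.mean(0))
uv=np.array([[233,176],[597,451],[740,325],[381,88]])/3.6+[220,140]
P('sidemat',onz('side',uv,0.006))
E
```

```text
box [[311.5, 225.5], [349.29998779296875, 212.89999389648438], [357.29998779296875, 236.89999389648438], [319.5, 249.5]]
[[0.5168, 0.1134, 0.02], [0.5469, 0.0153, 0.02], [0.4847, -0.0035, 0.02], [0.4549, 0.0944, 0.02]] [0.5008, 0.0549, 0.02]
((0.5008056163787842, 0.0548558384180069), (0.06496459245681763, 0.10254435986280441), 17.01058578491211)
[[0.557, 0.2612, 0.006], [0.593, -0.0932, 0.006], [0.7423, -0.0793, 0.006], [0.7048, 0.278, 0.006]] [0.6493, 0.0917, 0.006]
edge angle (y dir) 0.10140223255906
[[0.4549, 0.0937, 0.02], [0.4825, -0.0027, 0.02], [0.5447, 0.0149, 0.02], [0.5162, 0.1121, 0.02]] [0.4996, 0.0545, 0.02]
sides [0.1003, 0.0646, 0.1013, 0.064]
0.27883532188327426
n [0.9949, 0.1012] dist to edge [-0.1185, -0.1008, -0.0372, -0.0557]
side [[0.4818, -0.0145, 0.02], [0.5453, 0.0081, 0.02], [0.5171, 0.1081, 0.02], [0.4555, 0.0889, 0.02]] [0.4999, 0.0477, 0.02]
sidemat [[0.5584, 0.2563, 0.006], [0.5952, -0.0968, 0.006], [0.7434, -0.0758, 0.006], [0.714, 0.28, 0.006]]
```

```bash
cat >> h.py <<'E'
from scipy.spatial.transform import Rotation as Ro
YAW=0.1014
n2=np.array([np.cos(YAW),np.sin(YAW),0]);v2=np.array([-np.sin(YAW),np.cos(YAW),0])
EDGE=np.array([0.6505,0.0905,0])-0.075*n2
def muv(X): 
    d=np.atleast_2d(X)-EDGE;return np.c_[d@n2,d@v2,d[:,2]]
def pose(u,v,z,tilt):
    a=np.radians(tilt)
    zt=np.sin(a)*n2-np.cos(a)*np.array([0,0,1]);yt=v2;xt=np.cross(yt,zt)
    return EDGE+u*n2+v*v2+[0,0,z],Ro.from_matrix(np.c_[xt,yt,zt])
def cur():
    s=arm.sense();return s['position'],Ro.from_quat(s['tcp_rot'])
def rel(p0,R0,p,R):
    return np.round(np.r_[(R0.inv()*R).as_rotvec(degrees=True),R0.inv().apply(p-p0)*100],2).tolist()
def st():
    s=arm.sense();p,R=cur();z=R.apply([0,0,1])
    P('t',round(s['clock'],2),'uvz',muv(p)[0],'tilt',round(float(np.degrees(np.arctan2(z@n2,-z[2]))),2),'F',[round(float(s['ft_force']@a),2) for a in(n2,v2,np.array([0,0,1.]))],'w',round(float(s['width']),4))
E
python3 - <<'E'
from h import *
st();p,R=cur()
print(rel(p,R,*pose(-0.16,-0.026,0.2,15)));print(rel(p,R,*pose(-0.155,-0.026,0.06,15)))
print(rel(p,R,*pose(-0.16,-0.026,0.2,0)))
E
```

```text
t 1.35 uvz [-0.2594, 0.5115, 0.2313] tilt -0.0 F [-0.59, -0.36, 0.05] w 0.0854
[-4.06, -14.63, -30.83, -36.21, -40.95, 3.13]
[-4.06, -14.63, -30.83, -36.64, -40.69, 17.13]
[-0.0, -0.0, -31.01, -36.21, -40.95, 3.13]
```

```bash
python3 -m pendant '[[-2,-7,-15,-12,-14,1,0.4],[-4.06,-14.63,-30.83,-36.2,-41,3.1,0.4],[-4.06,-14.63,-30.83,-36.2,-41,3.1,0.4],[-4.06,-14.63,-30.83,-36.2,-41,3.1,0.4],[-4.06,-14.63,-30.83,-36.2,-41,3.1,0.4],[-4.06,-14.63,-30.83,-36.2,-41,3.1,0.4],[-4.06,-14.63,-30.83,-36.2,-41,3.1,0.4],[-4.06,-14.63,-30.83,-36.2,-41,3.1,0.4],[-4.06,-14.63,-30.83,-36.2,-41,3.1,0.4],[-4.06,-14.63,-30.83,-36.2,-41,3.1,0.4],[-4.06,-14.63,-30.83,-36.2,-41,3.1,0.4],[-4.06,-14.63,-30.83,-36.2,-41,3.1,0.4]]'
python3 - <<'E'
from h import *
st();p,R=cur()
print(rel(p,R,*pose(-0.155,-0.026,0.06,15)))
E
```

```text
clock: 2.35
position: [0.4059, 0.0845, 0.2036]
tcp_rot: [-0.051, 0.99, 0.007, 0.132]
ft_force: [0.3, 0.7, -0.3]
width: 0.0512
t 2.35 uvz [-0.169, 0.0188, 0.2036] tilt 15.14 F [0.41, 0.64, -0.32] w 0.0512
[0.0, 0.14, 0.03, 2.4, -4.48, 14.23]
```

```bash
python3 -m pendant '[[0,0,0,0.6,-4.4,3,0.4],[0,0,0,2.4,-4.5,10,0.4],[0,0,0,2.4,-4.5,14.2,0.4],[0,0,0,2.4,-4.5,14.2,0.4],[0,0,0,2.4,-4.5,14.2,0.4],[0,0,0,2.4,-4.5,14.2,0.4]]'
python3 - <<'E'
from h import *
st();p,R=cur()
shot('top','t1.png',(240,130,440,280),4);shot('side','s1.png',(160,100,440,310),2.8)
print(rel(p,R,*pose(-0.155,-0.026,0.02,15)))
E
```

```text
clock: 2.85
position: [0.4207, 0.043, 0.0567]
tcp_rot: [-0.05, 0.991, 0.007, 0.126]
ft_force: [-0.5, -0.8, -0.0]
width: 0.0508
t 2.85 uvz [-0.1584, -0.024, 0.0567] tilt 14.51 F [-0.57, -0.72, -0.02] w 0.0508
[0.09, -0.49, -0.07, 0.59, -0.2, 3.64]
```

View pics/s1.png

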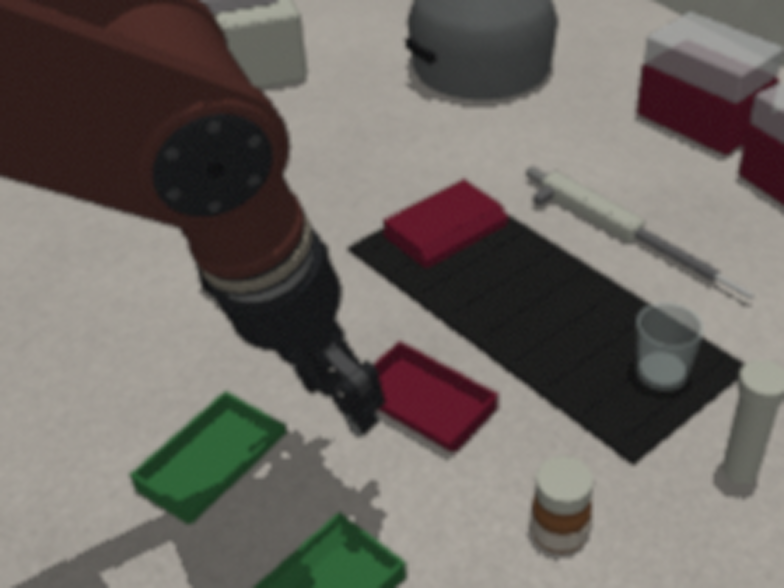

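View pics/t1.png

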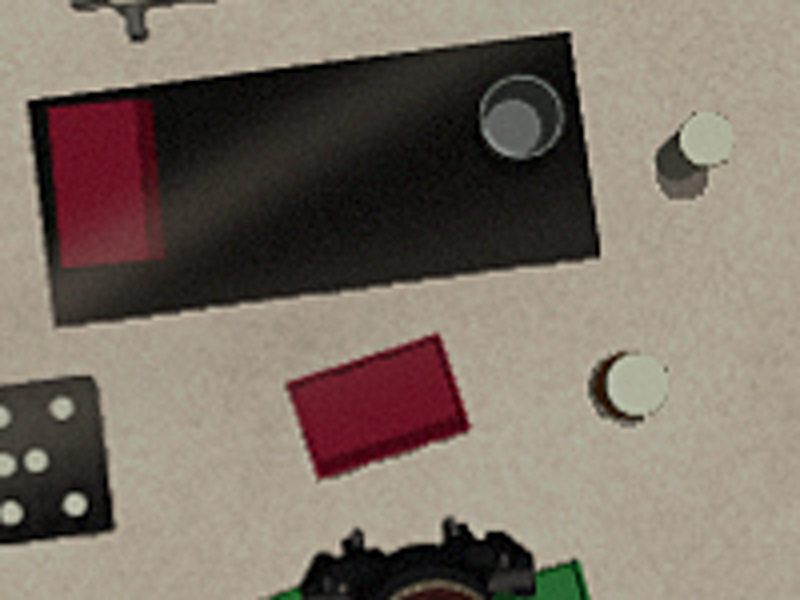

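```bash
python3 -m pendant '[[0,-0.4,0,0.5,-0.2,2,0.4],[0,-0.4,0,0.6,-0.2,4,0.4],[0,-0.4,0,0.65,-0.2,4.2,0.4],[0,-0.4,0,0.65,-0.2,4.2,0.4]]'
python3 - <<'E'
from h import *
st()
E
python3 -m pendant '[[0,0,0,0.05,0,0.2,0.4],[0,0,0,0.1,0,0.4,0.4],[0,0,0,0.1,0,0.4,0.4]]'
python3 - <<'E'
from h import *
st()
E
python3 -m pendant '[[0,0,0,0.05,0,0.2,0.4],[0,0,0,0.1,0,0.4,0.4],[0,0,0,0.1,0,0.4,0.4]]'
python3 - <<'E'
from h import *
st()
E
```

```text
clock: 3.28
position: [0.4301, 0.0416, 0.0197]
tcp_rot: [-0.051, 0.989, 0.007, 0.136]
ft_force: [0.3, -0.4, -0.2]
width: 0.051
t 3.28 uvz [-0.1492, -0.0263, 0.0197] tilt 15.62 F [0.24, -0.4, -0.21] w 0.051
clock: 3.53
position: [0.4298, 0.0414, 0.0148]
tcp_rot: [-0.05, 0.989, 0.007, 0.135]
ft_force: [0.4, 1.2, 0.1]
width: 0.051
t 3.53 uvz [-0.1495, -0.0265, 0.0148] tilt 15.58 F [0.49, 1.17, 0.09] w 0.051
clock: 3.78
position: [0.4284, 0.0414, 0.009]
tcp_rot: [-0.05, 0.99, 0.007, 0.134]
ft_force: [-0.4, 0.4, 0.1]
width: 0.0514
t 3.78 uvz [-0.1509, -0.0264, 0.009] tilt 15.38 F [-0.4, 0.46, 0.07] w 0.0514
```

```bash
python3 -m pendant '[[0,0,0,0.05,0,0.2,0.4],[0,0,0,0.1,0,0.4,0.4],[0,0,0,0.1,0,0.4,0.4],[0,0,0,0.1,0,0.4,0.4]]'
python3 - <<'E'
from h import *
st()
E
python3 -m pendant '[[0,0,0,0.05,0,0.2,0.4],[0,0,0,0.05,0,0.2,0.4],[0,0,0,0.05,0,0.2,0.4]]'
python3 - <<'E'
from h import *
st()
E
python3 -m pendant '[[0,0,0,0.05,0,0.2,0.4],[0,0,0,0.05,0,0.2,0.4],[0,0,0,0.05,0,0.2,0.4]]'
python3 - <<'E'
from h import *
st()
shot('side','s2.png',(240,180,360,280),6.5)
E
```

```text
clock: 4.12
position: [0.4284, 0.0414, 0.0047]
tcp_rot: [-0.05, 0.99, 0.007, 0.133]
ft_force: [0.4, -0.1, -0.2]
width: 0.0515
t 4.12 uvz [-0.1509, -0.0264, 0.0047] tilt 15.35 F [0.41, -0.19, -0.18] w 0.0515
clock: 4.37
position: [0.4287, 0.0414, 0.0028]
tcp_rot: [-0.05, 0.99, 0.007, 0.134]
ft_force: [0.3, 0.5, -0.2]
width: 0.051
t 4.37 uvz [-0.1506, -0.0264, 0.0028] tilt 15.38 F [0.34, 0.5, -0.16] w 0.051
clock: 4.62
position: [0.4287, 0.0414, 0.0008]
tcp_rot: [-0.05, 0.99, 0.007, 0.134]
ft_force: [0.8, -0.1, -0.4]
width: 0.0514
t 4.62 uvz [-0.1506, -0.0264, 0.0008] tilt 15.38 F [0.79, -0.19, -0.38] w 0.0514
```

View pics/s2.png

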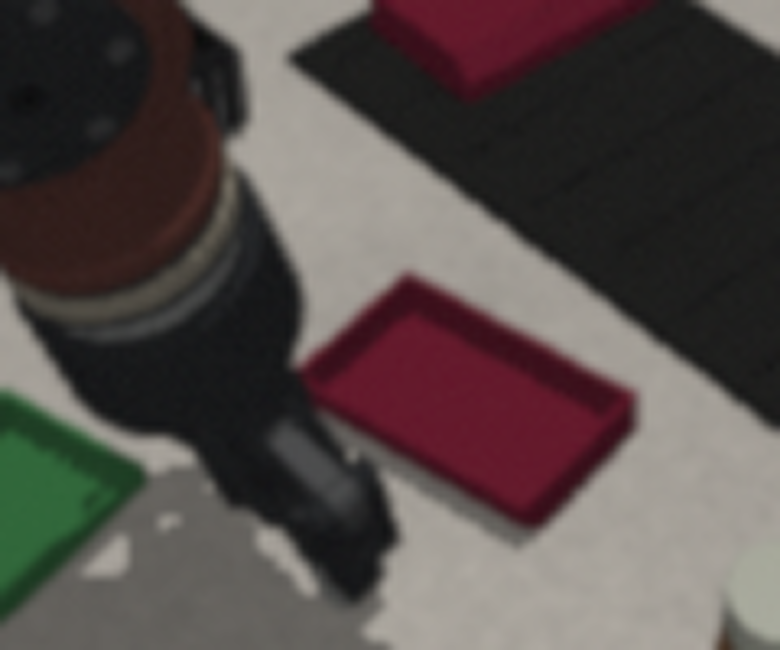

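The finger tip is at crop (355,590), about clear of the tray, with no bench contact yet. I'll keep probing downward.

```bash
python3 -m pendant '[[0,0,0,0.05,0,0.2,0.4],[0,0,0,0.05,0,0.2,0.4],[0,0,0,0.05,0,0.2,0.4]]'
python3 - <<'E'
from h import *
st()
E
python3 -m pendant '[[0,0,0,0.05,0,0.2,0.4],[0,0,0,0.05,0,0.2,0.4],[0,0,0,0.05,0,0.2,0.4]]'
python3 - <<'E'
from h import *
st()
E
```

```text
clock: 4.92
position: [0.4293, 0.0414, -0.001]
tcp_rot: [-0.05, 0.99, 0.007, 0.134]
ft_force: [0.0, -0.5, 0.0]
width: 0.0513
t 4.92 uvz [-0.1501, -0.0265, -0.001] tilt 15.43 F [-0.04, -0.53, 0.01] w 0.0513
clock: 5.17
position: [0.4295, 0.0414, -0.0017]
tcp_rot: [-0.051, 0.99, 0.007, 0.134]
ft_force: [-10.9, -1.4, 24.7]
width: 0.0513
t 5.17 uvz [-0.1498, -0.0265, -0.0017] tilt 15.38 F [-11.03, -0.25, 24.72] w 0.0513
```

```bash
python3 - <<'E'
from h import *
p,R=cur()
for u in(-.15,-.14,-.11,-.085): print(u,rel(p,R,*pose(u,-0.027,0.0005,10)))
E
```

```text
-0.15 [0.02, 5.38, 0.04, -0.04, -0.05, -0.22]
-0.14 [0.02, 5.38, 0.04, -1.0, -0.05, 0.05]
-0.11 [0.02, 5.38, 0.04, -3.9, -0.05, 0.84]
-0.085 [0.02, 5.38, 0.04, -6.31, -0.06, 1.51]
```

```bash
python3 -m pendant '[[0,3,0,-0.05,0,-0.33,0.4],[0,5.4,0,-0.2,0,-0.3,0.4],[0,5.4,0,-0.6,0,-0.2,0.4],[0,5.4,0,-1.1,0,-0.05,0.4],[0,5.4,0,-1.6,0,0.08,0.4],[0,5.4,0,-2.1,0,0.2,0.4],[0,5.4,0,-2.6,0,0.34,0.4],[0,5.4,0,-3.1,0,0.47,0.4],[0,5.4,0,-3.6,0,0.6,0.4],[0,5.4,0,-4.1,0,0.74,0.4],[0,5.4,0,-4.4,0,0.82,0.4],[0,5.4,0,-4.4,0,0.82,0.4]]'
python3 - <<'E'
from h import *
st()
shot('top','t3.png',(240,130,440,280),4);shot('side','s3.png',(240,180,360,280),6.5)
p,R=cur()
for u in(-.095,-.085,-.075): print(u,rel(p,R,*pose(u,-0.027,0.0005,10)))
E
```

```text
clock: 6.17
position: [0.4745, 0.0459, 0.0008]
tcp_rot: [-0.051, 0.995, 0.004, 0.088]
ft_force: [0.1, 0.7, 0.3]
width: 0.0513
t 6.17 uvz [-0.1046, -0.0265, 0.0008] tilt 10.07 F [0.18, 0.73, 0.28] w 0.0513
-0.095 [-0.0, 0.01, 0.0, -1.04, -0.06, 0.19]
-0.085 [-0.0, 0.01, 0.0, -2.02, -0.06, 0.37]
-0.075 [-0.0, 0.01, 0.0, -3.01, -0.06, 0.54]
```

View pics/t3.png

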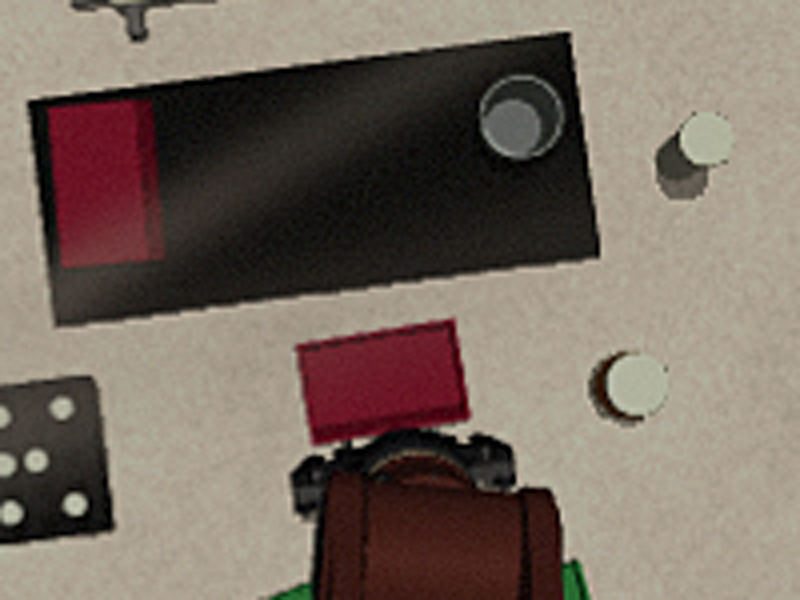

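View pics/s3.png

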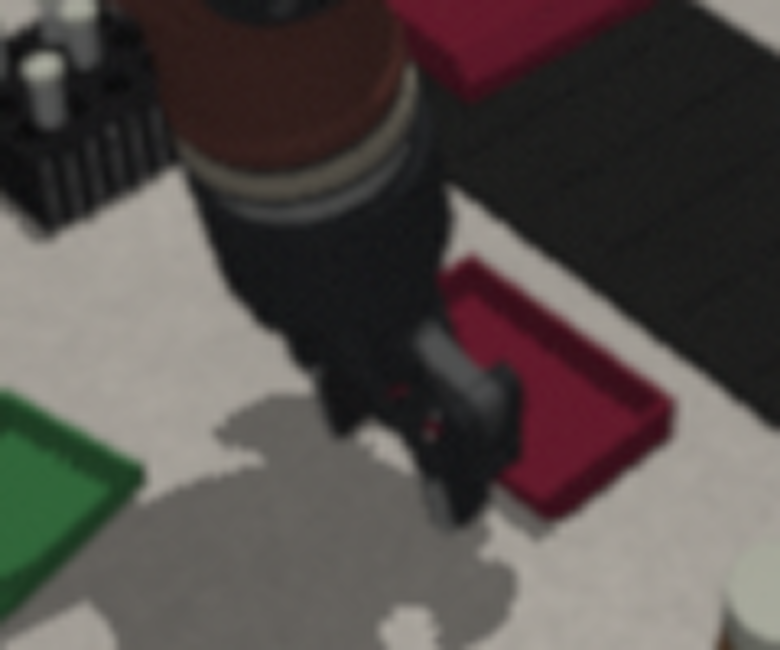

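```bash
python3 -m pendant '[[0,0,0,-0.3,0,0.05,0.4],[0,0,0,-0.7,0,0.12,0.4],[0,0,0,-1.1,0,0.19,0.4],[0,0,0,-1.5,0,0.26,0.4],[0,0,0,-1.9,0,0.33,0.4],[0,0,0,-2.2,0,0.38,0.4],[0,0,0,-2.4,0,0.42,0.4],[0,0,0,-2.5,0,0.44,0.4],[0,0,0,-2.5,0,0.44,0.4]]'
python3 - <<'E'
from h import *
st()
im=shot('top','t4.png',(240,130,440,280),4);shot('side','s4.png',(240,180,360,280),6.5)
cs,b=redbox(im,(300,205,370,260));W=onz('top',b,.02);P(muv(W))
E
```

```text
clock: 7.02
position: [0.4989, 0.0485, 0.0006]
tcp_rot: [-0.051, 0.995, 0.004, 0.087]
ft_force: [-0.2, -0.3, 1.0]
width: 0.0514
t 7.02 uvz [-0.08, -0.0264, 0.0006] tilt 10.02 F [-0.2, -0.26, 0.97] w 0.0514
[[-0.0067, 0.0243, 0.02], [-0.0068, -0.0781, 0.02], [-0.072, -0.0777, 0.02], [-0.0717, 0.0244, 0.02]]
```

View pics/t4.png

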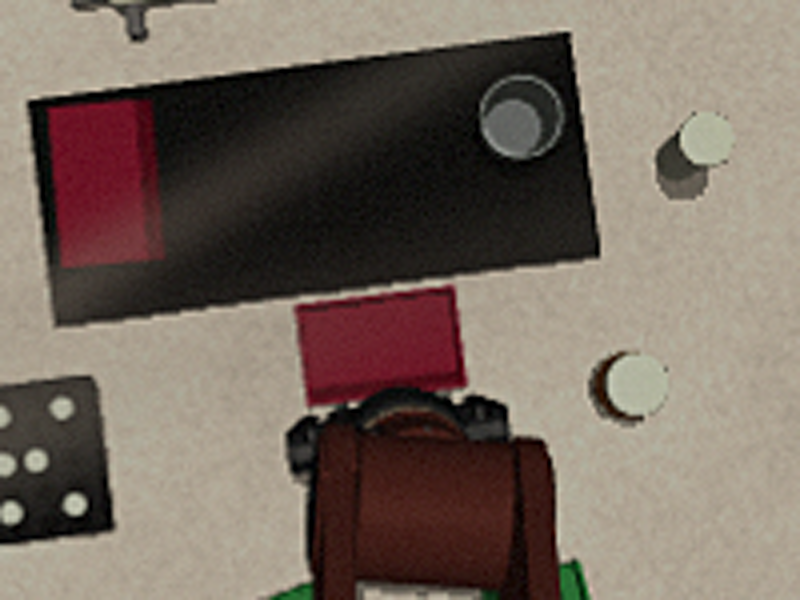

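View pics/s4.png

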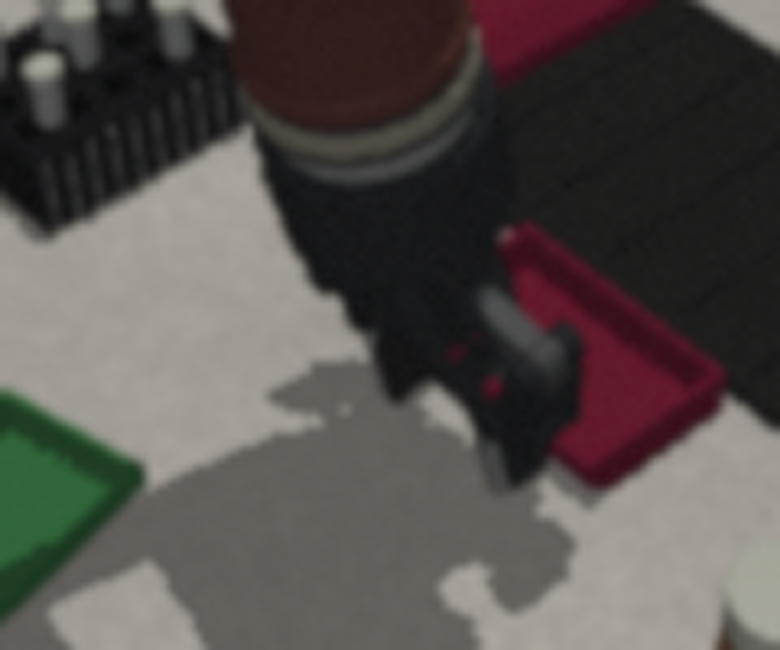

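The cover is square to the mat edge with a gap of about 6.5 mm. I'll press it to the step and start sweeping up.

```bash
python3 -m pendant '[[0,0,0,-0.4,0,0.07,0.4],[0,0,0,-0.7,0,0.12,0.4],[0,0,0,-0.84,0,0.15,0.4],[0,0,0,-0.84,0,0.15,0.4]]'
python3 - <<'E'
from h import *
st()
E
python3 -m pendant '[[0,0,0,-0.1,0,-0.29,0.4],[0,0,0,-0.25,0,-0.67,0.4],[0,0,0,-0.42,0,-1.05,0.4],[0,0,0,-0.65,0,-1.49,0.4],[0,0,0,-0.65,0,-1.49,0.4]]'
python3 - <<'E'
from h import *
st()
im=shot('top','t5.png',(240,130,440,280),4);shot('side','s5.png',(240,180,360,280),6.5)
E
```

```text
clock: 7.45
position: [0.5059, 0.0493, -0.0001]
tcp_rot: [-0.051, 0.995, 0.004, 0.085]
ft_force: [-3.7, -0.5, 1.4]
width: 0.0517
t 7.45 uvz [-0.0731, -0.0263, -0.0001] tilt 9.81 F [-3.75, -0.1, 1.37] w 0.0517
clock: 7.87
position: [0.5093, 0.0497, 0.0166]
tcp_rot: [-0.051, 0.995, 0.004, 0.085]
ft_force: [-6.6, -0.9, 2.5]
width: 0.0512
t 7.87 uvz [-0.0696, -0.0263, 0.0166] tilt 9.77 F [-6.69, -0.25, 2.5] w 0.0512
```

View pics/t5.png

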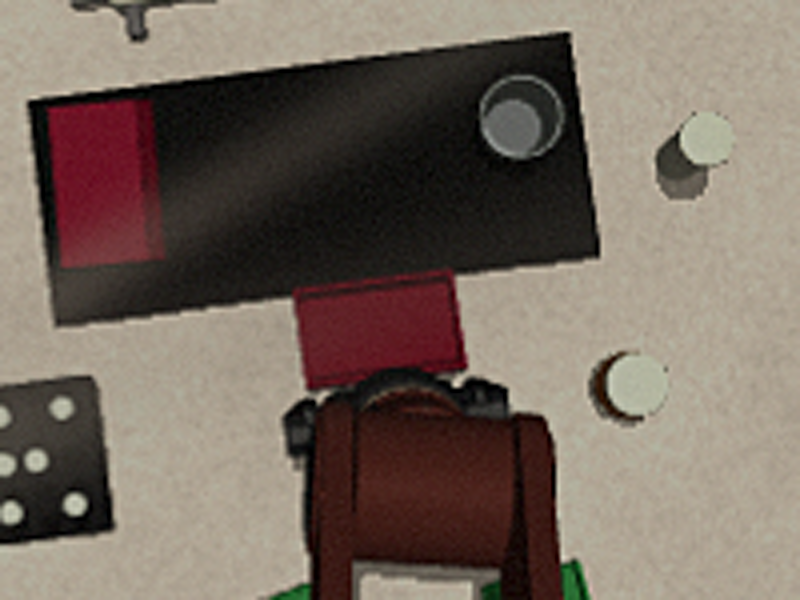

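View pics/s5.png

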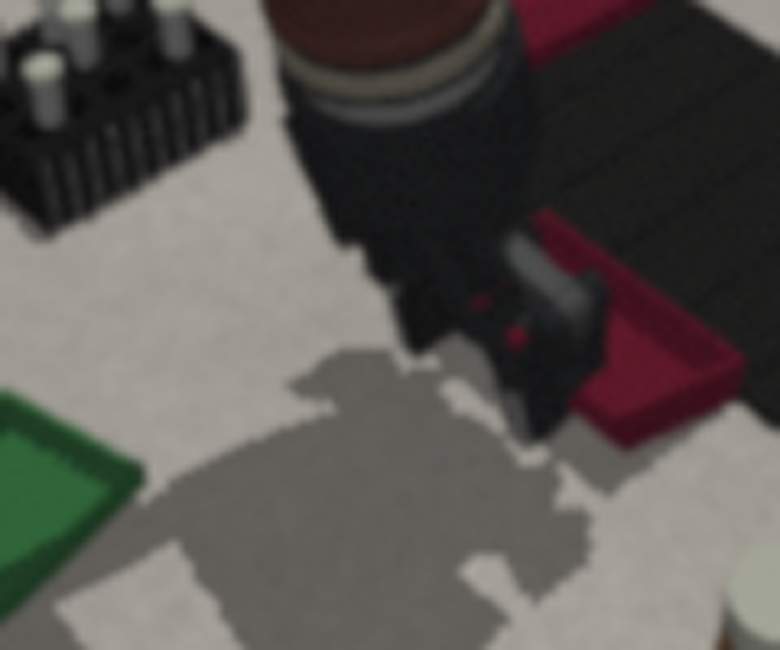

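The near side is lifted: the right front corner's shadow separates at crop (610,470), roughly 15 degrees. Continuing along the arc.

```bash
python3 -m pendant '[[0,0,0,-0.24,0,-0.33,0.4],[0,0,0,-0.47,0,-0.65,0.4],[0,0,0,-0.75,0,-0.96,0.4],[0,0,0,-1.02,0,-1.27,0.4],[0,0,0,-1.34,0,-1.54,0.4],[0,0,0,-1.69,0,-1.78,0.4],[0,0,0,-1.69,0,-1.78,0.4]]'
python3 - <<'E'
from h import *
st()
im=shot('top','t6.png',(240,130,440,280),4);shot('side','s6.png',(240,160,380,280),5.5)
E
```

```text
clock: 8.55
position: [0.5273, 0.0512, 0.0389]
tcp_rot: [-0.05, 0.995, 0.004, 0.09]
ft_force: [-1.4, -0.8, -0.0]
width: 0.0508
t 8.55 uvz [-0.0516, -0.0266, 0.0389] tilt 10.32 F [-1.49, -0.67, -0.0] w 0.0508
```

View pics/t6.png

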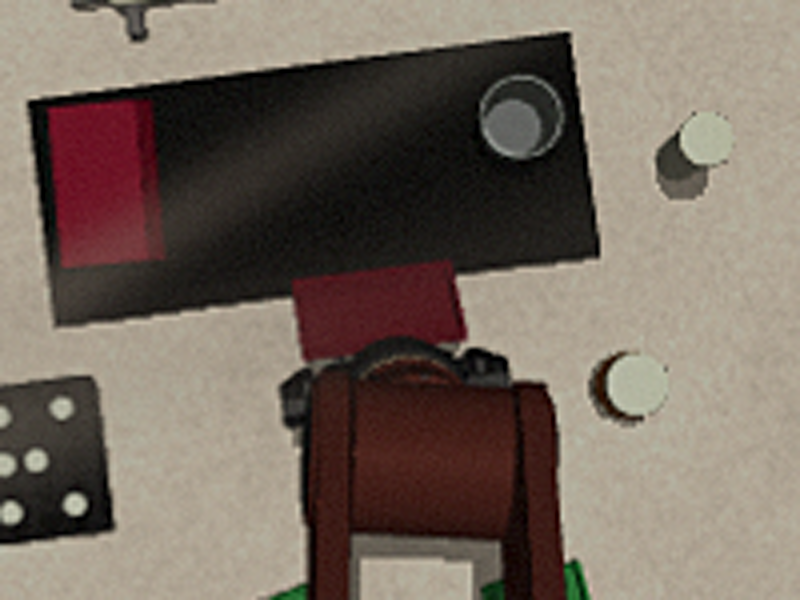

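View pics/s6.png

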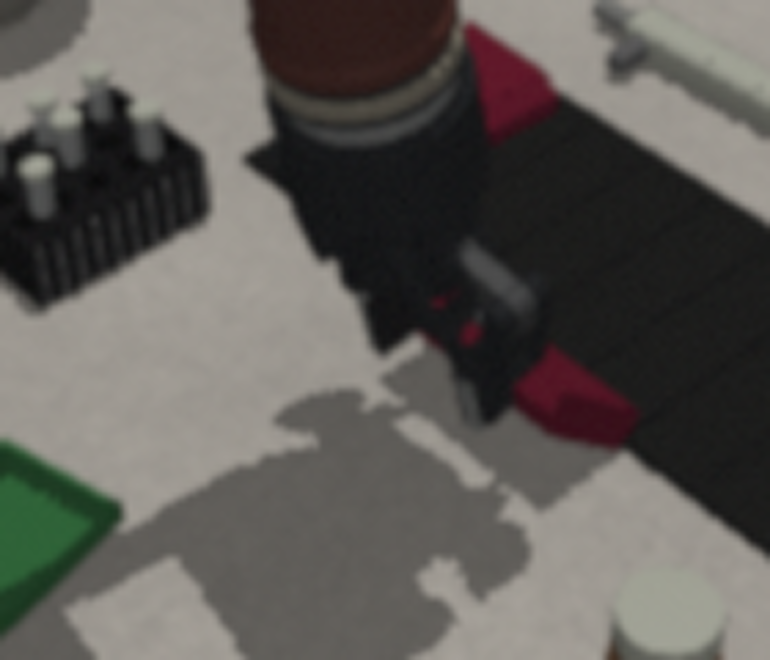

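It's at roughly 40–45 degrees and evenly seated against the step. Sweep on to about 65.

```bash
python3 -m pendant '[[0,0,0,-0.28,0,-0.16,0.4],[0,0,0,-0.56,0,-0.31,0.4],[0,0,0,-0.84,0,-0.46,0.4],[0,0,0,-1.12,0,-0.61,0.4],[0,0,0,-1.4,0,-0.72,0.4],[0,0,0,-1.67,0,-0.82,0.4],[0,0,0,-1.9,0,-0.9,0.4],[0,0,0,-1.9,0,-0.9,0.4]]'
python3 - <<'E'
from h import *
st()
im=shot('top','t7.png',(240,130,440,280),4);shot('side','s7.png',(240,160,380,280),5.5)
E
```

```text
clock: 9.32
position: [0.5428, 0.0529, 0.0497]
tcp_rot: [-0.05, 0.995, 0.004, 0.088]
ft_force: [-0.4, -0.0, 2.2]
width: 0.0517
t 9.32 uvz [-0.036, -0.0265, 0.0497] tilt 10.13 F [-0.4, -0.0, 2.2] w 0.0517
```

View pics/t7.png

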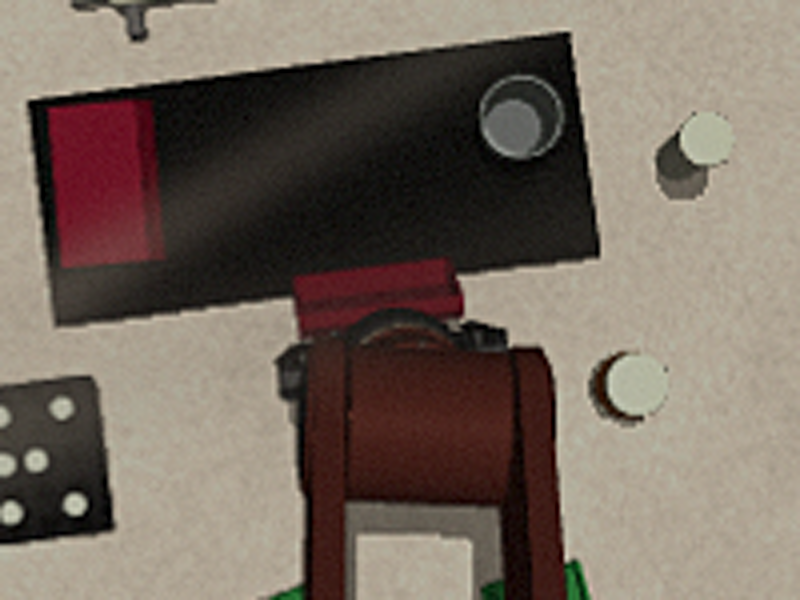

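View pics/s7.png

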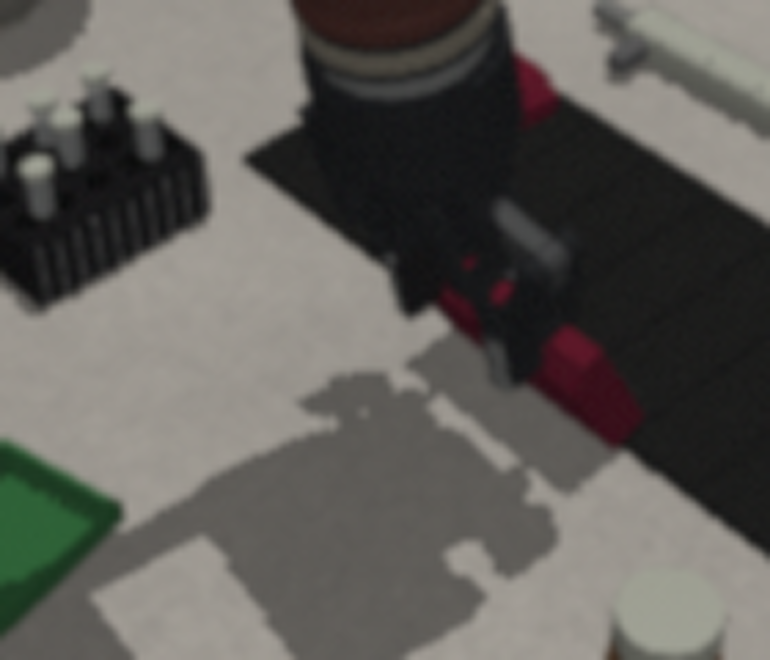

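It's at about 65 degrees, with the bevel now facing back and up. Now a forward push to send it over.

```bash
python3 -m pendant '[[0,0,0,-0.4,0,0,0.4],[0,0,0,-0.8,0,0.05,0.4],[0,0,0,-1.2,0,0.1,0.4],[0,0,0,-1.6,0,0.15,0.4],[0,0,0,-2,0,0.25,0.4],[0,0,0,-2.4,0,0.35,0.4],[0,0,0,-2.4,0,0.35,0.4]]'
python3 - <<'E'
from h import *
st()
im=shot('top','t8.png',(240,130,440,280),4);shot('side','s8.png',(240,160,380,280),5.5)
E
```

```text
clock: 10.0
position: [0.5663, 0.0553, 0.0494]
tcp_rot: [-0.05, 0.995, 0.004, 0.087]
ft_force: [-0.4, 0.0, 0.6]
width: 0.0512
t 10.0 uvz [-0.0124, -0.0265, 0.0494] tilt 10.01 F [-0.37, 0.05, 0.59] w 0.0512
```

View pics/t8.png

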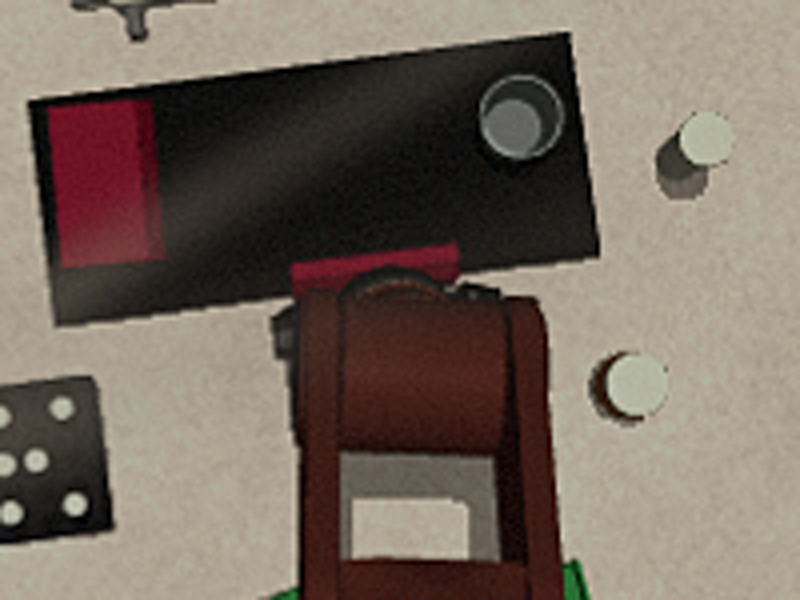

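View pics/s8.png

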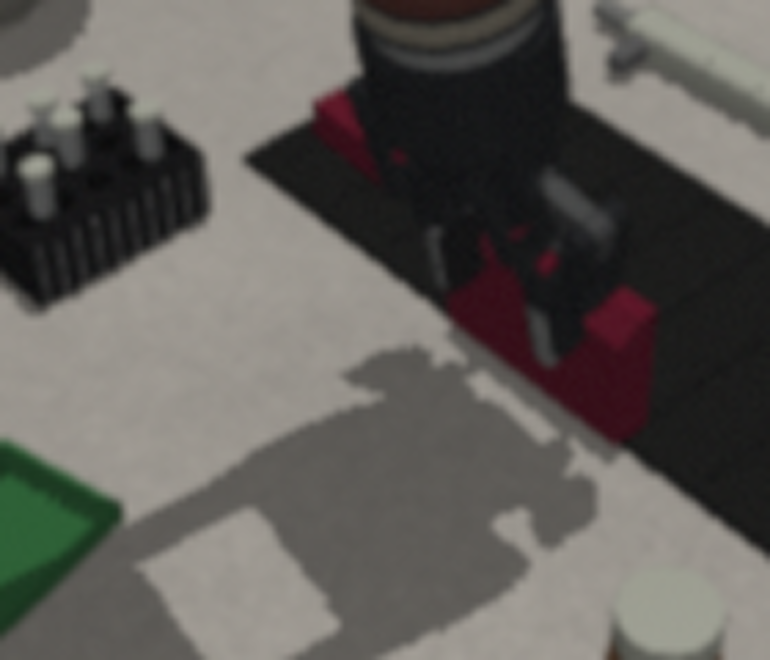

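It's nearly upright on its far side against the step. Push a bit further.

```bash
python3 -m pendant '[[0,0,0,-0.4,0,0,0.4],[0,0,0,-0.8,0,0.05,0.4],[0,0,0,-1.2,0,0.1,0.4],[0,0,0,-1.6,0,0.15,0.4],[0,0,0,-2,0,0.25,0.4],[0,0,0,-2,0,0.25,0.4],[0,0,0,-2,0,0.25,0.4]]'
python3 - <<'E'
from h import *
st()
im=shot('top','t9.png',(240,130,440,280),4);shot('side','s9.png',(240,160,380,280),5.5)
E
```

```text
clock: 10.68
position: [0.5859, 0.0573, 0.0507]
tcp_rot: [-0.051, 0.995, 0.004, 0.087]
ft_force: [-0.4, 0.4, 0.2]
width: 0.0511
t 10.68 uvz [0.0074, -0.0264, 0.0507] tilt 10.01 F [-0.33, 0.44, 0.16] w 0.0511
```

View pics/t9.png

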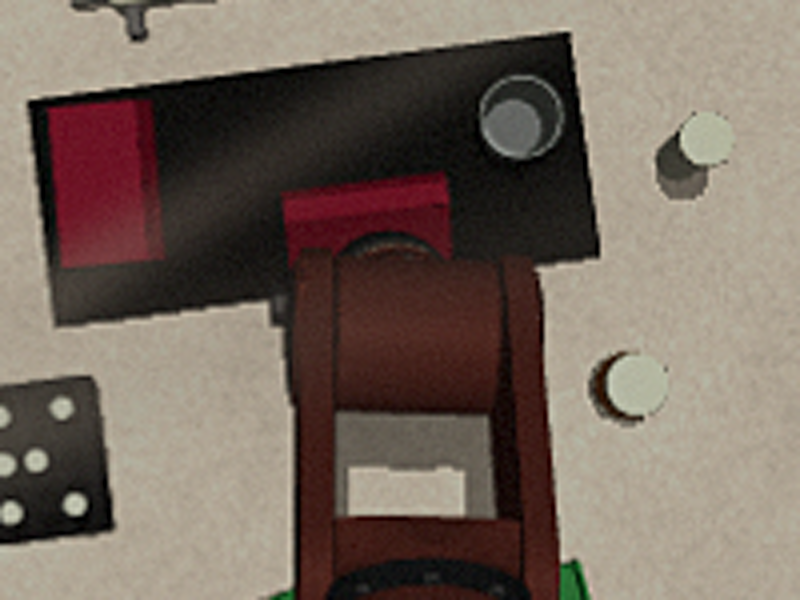

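View pics/s9.png

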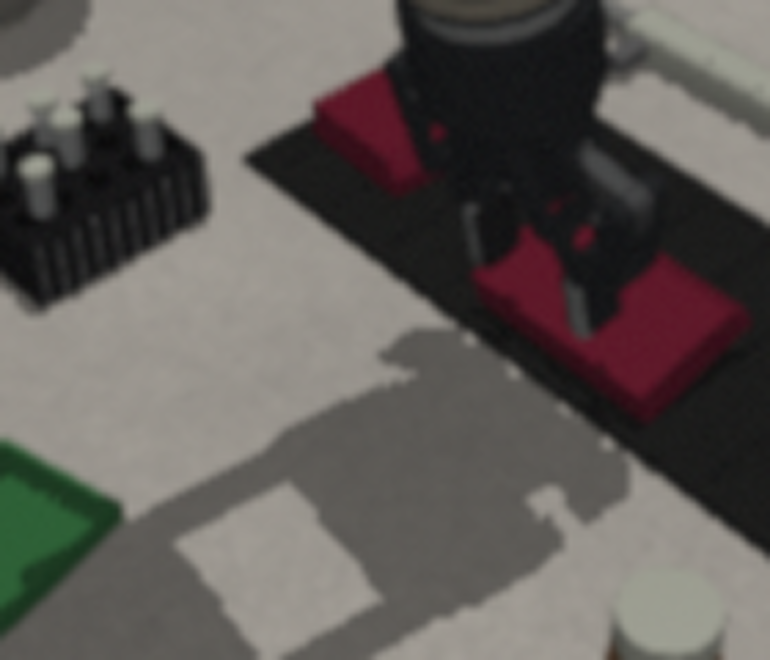

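It has flipped, closed face up on the mat. Retreat and lower behind its near side.

```bash
python3 -m pendant '[[0,0,0,2,0,-0.35,0.4],[0,0,0,4.5,0,-0.8,0.4],[0,0,0,5.5,0,-0.97,0.4],[0,0,0,5.8,0,0.7,0.4],[0,0,0,6.15,0,2.8,0.4],[0,0,0,6.15,0,2.8,0.4],[0,0,0,6.15,0,2.8,0.4]]'
python3 - <<'E'
from h import *
st()
im=shot('top','t10.png',(240,130,440,280),4);shot('side','s10.png',(240,160,380,280),5.5)
cs,b=redbox(im,(300,165,370,240));W=onz('top',b,.026);P(muv(W))
E
```

```text
clock: 11.37
position: [0.5288, 0.0518, 0.0114]
tcp_rot: [-0.05, 0.995, 0.005, 0.085]
ft_force: [0.9, 0.1, -0.8]
width: 0.0509
t 11.37 uvz [-0.05, -0.0262, 0.0114] tilt 9.82 F [0.95, 0.05, -0.8] w 0.0509
[[0.079, 0.0259, 0.026], [0.0791, -0.0794, 0.026], [0.0143, -0.079, 0.026], [0.0143, 0.0259, 0.026]]
```

View pics/t10.png

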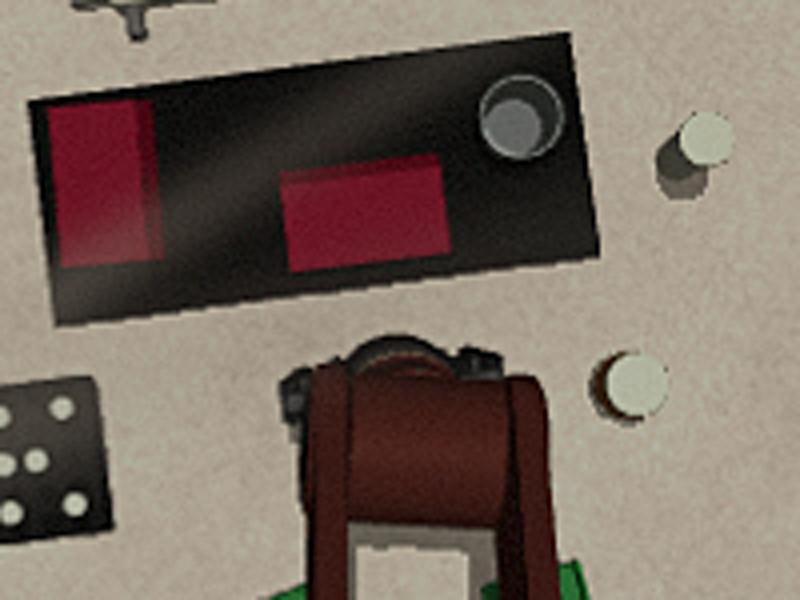

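View pics/s10.png

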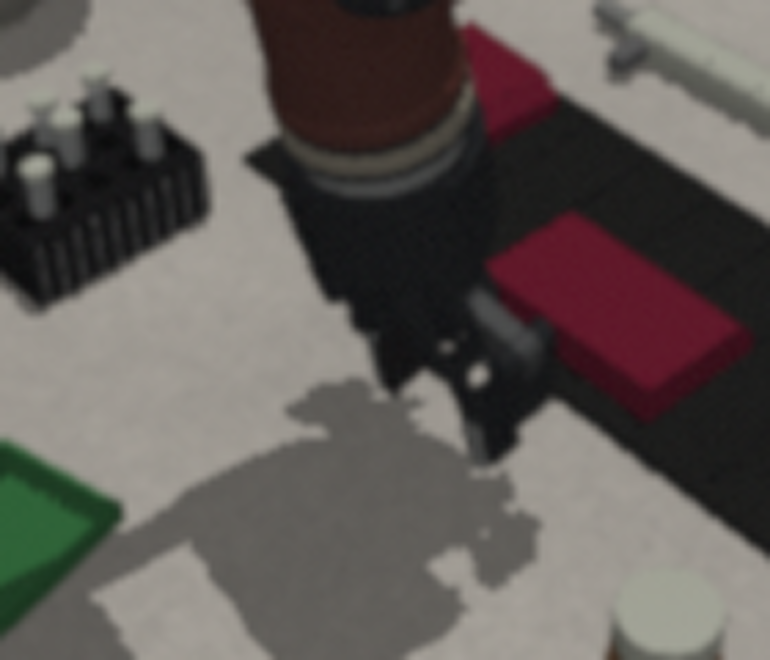

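The cover lies wholly on the mat, with its near side 14 mm inside the edge and level. I'll push it a further ~25 mm inward as asked.

```bash
python3 -m pendant '[[0,0,0,-1.5,0,0.5,0.4],[0,0,0,-3,0,0.83,0.4],[0,0,0,-4.2,0,1.04,0.4],[0,0,0,-4.8,0,1.15,0.4],[0,0,0,-5.3,0,1.24,0.4],[0,0,0,-5.8,0,1.32,0.4],[0,0,0,-6.3,0,1.41,0.4],[0,0,0,-6.8,0,1.5,0.4],[0,0,0,-7.3,0,1.6,0.4],[0,0,0,-7.6,0,1.65,0.4],[0,0,0,-7.6,0,1.65,0.4]]'
python3 - <<'E'
from h import *
st()
E
python3 -m pendant '[[0,0,0,1.5,0,-0.26,0.4],[0,0,0,4.5,0,-0.8,0.4],[0,0,0,6,0,-4,0.4],[0,0,0,7,0,-8,0.4],[0,0,0,8,0,-12,0.4],[0,0,0,8,0,-12,0.4],[0,0,0,8,0,-12,0.4]]'
python3 - <<'E'
from h import *
st()
im=shot('top','t11.png',(240,130,440,280),4);shot('side','s11.png',(200,120,440,300),3.3)
cs,b=redbox(im,(300,145,370,240));W=onz('top',b,.026);P(muv(W))
for n in('top','side'):
    for k in ['done_cover','cover','beaker','tube_rack','jar','mat']:
        P(n,k,[[np.round(x['location'],4).tolist(),round(x['conf'],2)] for x in arm.tip_of(k,n)[:3]])
E
```

```text
clock: 12.38
position: [0.6084, 0.0596, 0.0096]
tcp_rot: [-0.05, 0.995, 0.004, 0.088]
ft_force: [-0.2, -0.2, 0.1]
width: 0.0513
t 12.38 uvz [0.03, -0.0265, 0.0096] tilt 10.06 F [-0.21, -0.13, 0.1] w 0.0513
clock: 12.97
position: [0.5104, 0.0493, 0.1175]
tcp_rot: [-0.05, 0.995, 0.004, 0.091]
ft_force: [-0.4, 0.5, -0.7]
width: 0.0511
t 12.97 uvz [-0.0685, -0.0268, 0.1175] tilt 10.46 F [-0.36, 0.5, -0.65] w 0.0511
[[0.1021, 0.0259, 0.026], [0.1024, -0.0786, 0.026], [0.038, -0.0782, 0.026], [0.0379, 0.0259, 0.026]]
top done_cover [[[0.6541, 0.2246, 0.0025], 0.94]]
top cover [[[0.3307, 0.0974, -0.001], 0.73], [[0.6529, 0.0618, 0.0229], 0.72], [[0.6172, 0.1113, 0.006], 0.68]]
top beaker [[[0.677, -0.0359, 0.0068], 0.81]]
top tube_rack [[[0.4775, 0.2724, 0.0002], 0.75], [[0.6166, 0.1114, 0.0082], 0.39]]
top jar [[[0.512, -0.1049, 0.0036], 0.71], [[0.6757, -0.0376, 0.0054], 0.61]]
top mat [[[0.6525, 0.0912, 0.001], 0.8]]
side done_cover [[[0.647, 0.2235, 0.0047], 0.7]]
side cover [[[0.341, -0.0527, 0.0004], 0.96], [[0.3375, 0.1024, -0.0012], 0.86], [[0.648, 0.0643, 0.0255], 0.58]]
side beaker [[[0.5162, 0.4636, 0.001], 0.18]]
side tube_rack [[[0.4731, 0.2697, -0.0071], 0.96]]
side jar [[[0.5104, -0.104, -0.0004], 0.63]]
side mat [[[0.6541, 0.0943, -0.004], 0.93], [[0.5112, -0.1046, 0.0027], 0.45]]
```

View pics/t11.png

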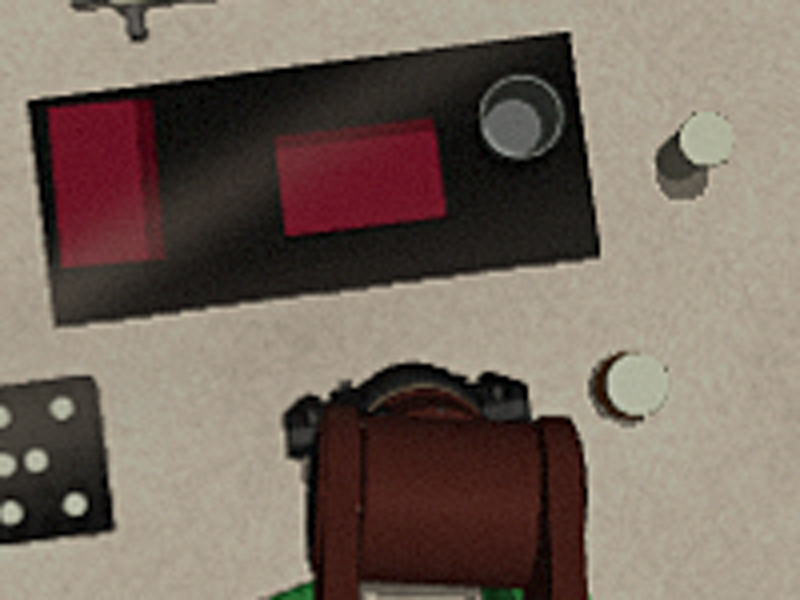

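View pics/s11.png

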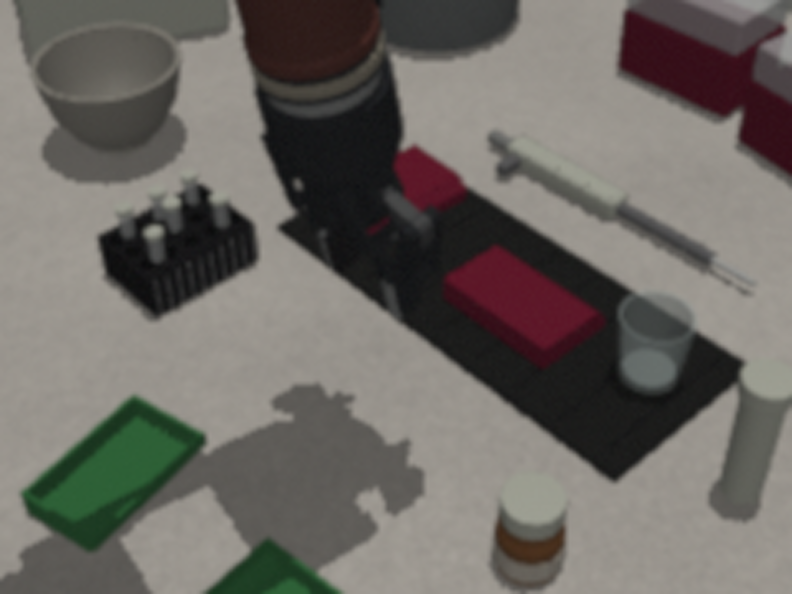

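The cover lies flat, closed face up, at crop (360,180). It spans 38–102 mm across the 150 mm mat and the gripper is clear of it. The other things are where they were, so I'm handing in.

```bash
python3 - <<'E'
from h import *
print(arm.close_job()); st()
E
```

```text
the job is handed in; nothing more can be done
None
the job is handed in; nothing more can be done
```

The red cover is flipped and lies open side down, wholly on the mat. I handed the job in after about 13 s of robot time; the limit is 72 s.

**How it went:** I pushed the cover square against the mat's near edge with two spread fingertips. I swept its near side up from the bevel until it tipped and fell over onto the mat, then pushed it about 24 mm further in. It was never gripped or lifted clear. The highest wrist force I read was about 27 N, while probing for the bench; the last reading before the flip pushes was about 7 N.

**Last checks:**
- **Cover:** the top view puts it between 38 and 102 mm across the 150 mm mat, level and about square to it. The network's height for its closed face (23 and 25 mm in the two views) fits the flipped pose.
- **Other things:** the done cover, beaker, jar, tube rack and green look-alikes stood where they did before, within the networks' accuracy. I checked the pipette, white tube and bowl only by eye, and they looked unmoved.
- **Disagreements:** the side view's network gave a false beaker position with a low score of 0.18. The top view and the picture itself showed the beaker in place. The top view also gave a spurious cover detection near the gripper; the pictures show only one cover there.

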